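# Hold a battery pack against the sprung contacts of a test cradle

## Robot

A 6-joint arm with a two-finger parallel gripper is mounted at the origin on a cart in front of the work surface, level with it; the furniture and walls round the work are solid. World frame = base frame: x ahead of the robot, y to its left, z up, the work surface at z = 0. Lengths are in m, angles in degrees, forces in N, time in s.
With the tool pointing down it reaches from about 0.35 to 0.875 m from the base axis. Payload 4.2 kg.
Tool frame: the origin (TCP) lies on the centre line of the jaws, within the pads' length; the fingertips stand tip_reach ahead of it and the grasp point (between the pads) is the TCP (tip_reach is the distance from the TCP to the fingertips, in m); z points along the fingers, y is the line along which they close (so a half turn about z gives the same grasp; the last joint's range is limited). The gripper opens to 87 mm and grips with 3 to 60 N. Pads are 19 mm wide; open, the fingers measure 117 mm over their backs; the gripper's body (75 mm by 190 mm) begins 51 mm behind the grasp point.
Start: joints at [-62.189, 22.042, 0.453, 0, -68.411, -14.817], TCP at [0.141, -0.609, 0.242] pointing down, gripper open.
Joint ranges: [-179.83, 179.83], [-69.29, 118.12], [-61.27, 80.66], [-181.25, 117.63], [-171.15, -9.14], [-177.46, 177.46]. Speed limits (degrees/s): [159.86, 159.86, 180, 180, 180, 180].

## Interface

Orientations are given as a 3x3 rotation matrix whose columns are the frame's x, y, z axes.
In Python, from station import sense, capture, finish_job, tip_reach gives the robot as it stands.
- The arm moves only by the tool arm_command, never from a script. Its argument "deltas" is a list of rows, each a list of 7 numbers: the turn, a rotation vector about the tool's x, y, z in rad, then the shift along the tool's x, y, z in cm, then the closure, from -1 (fully open) to 1 (shut), so that 0 is half open. In form: [[rx, ry, rz, dx, dy, dz, hand], ...]. A call has 1 to 8 rows; each row is the pose to reach, as a shift and turn from the pose commanded when the call began, along the tool's axes at that moment; what a row does not reach only later rows make up. A row lasts 1/12 s, in which the tool goes at most 41.7 mm and 7.16 degrees, less where a joint would pass 70% of its speed; a pose out of reach is approached as far as the arm can. A call with a gripper value outside its range is refused whole. The fingers move at their own pace and stop on an object; the grip force is fixed at half the most. Time passes only in rows, so rows that repeat a pose let the fingers close. It gives the time, the measured TCP pose, the force, the opening and the grip force at its end, in the units of the state.
- sense(): the state, without advancing time (a new reading comes with each control period).
- capture(name): name is "scene" or "top"; returns a dict with "pixels" (480x640x3 uint8, blue, green, red), "fovy" (degrees; the focal length in pixels is half the picture's height over the tangent of half this angle, whatever the lens; pixels are square), "cx", "cy" (the principal point, pixels), "rvec" (rotation vector, rad) and "tvec" (3), from world to camera coordinates, as OpenCV has them. Camera axes: x right, y down, z forward; pixel columns grow to the right and rows downward; lengths in m; the calibration is good to about 2 mm. A picture is of the moment at which its call begins. There is no depth.
- finish_job(): hands the job in; it is judged then, once.
The state is a dict: "time_s": time; "joints": joint angles; "joint_velocities": joint speeds; "effort": joint torques, N m; "tcp_pos": TCP position; "ee_rot": TCP orientation; "wrist_force": force on the tool from outside, world axes, zero at the start; "moment": the same for the moment, N m; "gripper_width": opening from 0.0 (shut) to 1.0 (fully open); "gripper_force": force on a finger pad.
Only numpy, scipy, OpenCV 4.12 (cv2) and the standard library are available. Lean on these libraries where they do the work, as an engineer would, in place of code of your own. Each camera call takes 0.05 s, during which the arm holds its last target. There are 200 camera calls.

## Task

Pick up the battery pack and set it flat on the floor of the test cradle, between the two low guide rails, with its terminal end towards the contact plate but not yet touching it. Then slide it along the rails against the sprung contact plate, push the plate in about half way (a steady push of about 8 N, never a hard shove), and stay there holding the pack pressed and square while a colleague screws the retaining strap over it: the program finishes while the gripper is still holding the pack against the plate. Leave the other things on the bench alone.

Things in the scene. Friction and masses are not known exactly. Their poses are not given: they have to be found in the camera images.
- pack_center (a point): Centre of the loose black battery pack: 88 mm long (own x), 58 mm wide (y), 44 mm high (z up), about 0.4 kg, standing on the bench; 22 mm above its underside. A terminal block on top, 10 mm high and 34 mm wide, spans x = -15 to +35 mm: +x is the terminal end. Grasp across the 58 mm width, fingertips at least 12 mm above the underside to clear the rails.
- pack_front (a point): Middle of the pack's terminal end face: x = +44 mm from the pack's centre, 22 mm above its underside. Same axes as the pack.
- cradle_floor (a point): Centre of the upper face of the test cradle's aluminium base plate (the cradle's floor, 6 mm above the bench). The plate is 200 mm long (own x, -100 to +100 mm), 110 mm wide (y), fixed to the bench. +x points to the contact plate, z up.
- cradle: The cradle; origin 6 mm under its floor's centre, same axes. Two steel rails along x, 8 mm high over the floor, from x = -80 to +45 mm, inner faces at y = -35 and +35 mm, flared at the open -x end. Screw bosses 5 mm high outside the rails. Black end housing: x = +72 to +98 mm, y = -42 to +42 mm, 40 mm high over the floor.
- plate_face (a point): Centre of the copper contact plate's face that looks to the cradle's -x (54 mm wide, 30 mm high), 18.5 mm above the cradle floor. At rest it is at x = +50 mm from the cradle's middle; it moves with the plate.
- contact_plate (a joint): How far the sprung plate is pushed in (m): 0 at rest, 0.016 at its stop, along the cradle's +x. Its spring gives 4 N at rest plus 0.5 N per mm (8 N at 8 mm, half way; 12 N at the stop) and pushes the pack back out if let go. Friction on the cradle floor adds a few N to the force felt at the wrist, so the travel is the surer measure.
- gear_wheel: Bystander: small steel gear wheel, 40 mm across, 18 mm high, lying flat; origin at its underside. Leave alone.
- flux_tin: Bystander: round flat tin, 54 mm across, 21 mm high; origin at its underside. Leave alone.
- tape_roll: Bystander: roll of black tape, 59 mm across, 18 mm high, lying flat; origin at its underside. Leave alone.
- battery_pack: The pack itself (see its centre); origin at the middle of its underside, x along its length to the terminal end.
Mind the look-alikes: they are no part of the job. Leave any brown or orange look-alike of the battery_pack alone.

How it is judged (in metres and radians):
On the way, in this order (a step that is already met when the one before it is completed fails the run):
1. the pack lies flat on the cradle floor between the rails, terminal end towards the contact plate, the plate not yet touched (z of pack_center in the frame of cradle_floor below 0.0255 m and y of pack_center in the frame of cradle_floor between -0.009 and 0.009 m and angle between pack_center's own z axis and vertical below 0.06 rad and angle between the x axis of pack_center and the x axis of cradle_floor, either way round below 0.12 rad and x of pack_center in the frame of cradle_floor above -0.07 m and x of pack_front in the frame of cradle_floor above -0.02 m and contact force between battery_pack and contact_plate below 0.2 N and value of joint contact_plate below 0.0015 m), for 0.2 s.
2. the pack is held pressed against the contact plate with 5.5 to 10.5 N, steadily (z of pack_center in the frame of cradle_floor below 0.0255 m and y of pack_center in the frame of cradle_floor between -0.009 and 0.009 m and angle between pack_center's own z axis and vertical below 0.06 rad and angle between the x axis of pack_center and the x axis of cradle_floor, either way round below 0.12 rad and x of pack_center in the frame of cradle_floor above -0.07 m and x of pack_front in the frame of cradle_floor above 0.045 m and contact force between battery_pack and contact_plate between 5.5 and 10.5 N and value of joint contact_plate between 0.003 and 0.013 m and contact force between the fingers and battery_pack above 1.5 N), for 0.3 s.
At the end, for the whole second after the job is handed in: The gripper still holds the pack; it lies flat on the cradle floor between the rails, square within 0.12 rad, centre within 9 mm of the middle line, terminal end against the contact plate, at rest, pressing it with 5.5 to 10.5 N (plate 3 to 13 mm in) (all of step 2 and linear speed of battery_pack below 0.01 m/s); the arm keeps its last pose, push and grip.
It fails at once if the contact plate is pushed with more than 20 N (contact force between battery_pack and contact_plate above 20 N).
It fails at once if the gear wheel is disturbed (moved more than 15 mm) (distance of gear_wheel from where it was at the start of the episode above 0.015 m).
It fails at once if the flux tin is disturbed (moved more than 15 mm) (distance of flux_tin from where it was at the start of the episode above 0.015 m).
It fails at once if the tape roll is disturbed (moved more than 15 mm) (distance of tape_roll from where it was at the start of the episode above 0.015 m).
It also fails if it takes over 42 s, if anything falls off the work surface, if the arm or the gripper's body presses on something with over 40 N, if the wrist force passes 120 N, or if a joint passes its speed limit or range.

## Working session

There is one attempt and no reset: what is moved stays moved. The work goes in short steps, Python scripts to look and compute and a tool call to move; the robot and the scene stay as the last step left them, time stands still between calls to the robot, and variables do not carry over. Pictures are saved under pics/ and viewed, at most 10 in all, crops included, and the job is handed in when it is done.

Besides the shell and the picture viewer there is one more tool, called after ">>>" by a JSON object that holds its "op" and its "data", one argument or row to a line. arm_command: Moves the arm, as the interface text tells. Its arguments: {"type":"object","properties":{"deltas":{"type":"array"}},"required":["deltas"]}

```bash
mkdir -p pics
cat > h.py <<'E'
import numpy as np,cv2
from station import sense,capture,finish_job,tip_reach
def K(c):
    f=240/np.tan(np.radians(c['fovy'])/2); return np.array([[f,0,c['cx']],[0,f,c['cy']],[0,0,1]])
def ray(c,uv,z):
    R=cv2.Rodrigues(np.array(c['rvec'],float))[0]; t=np.array(c['tvec'],float).ravel()
    o=-R.T@t; uv=np.atleast_2d(np.array(uv,float))
    d=(R.T@np.linalg.inv(K(c))@np.c_[uv,np.ones(len(uv))].T).T
    return o+d*((z-o[2])/d[:,2])[:,None]
def proj(c,P):
    return cv2.projectPoints(np.array(P,float).reshape(-1,1,3),np.array(c['rvec'],float),np.array(c['tvec'],float),K(c),None)[0].reshape(-1,2)
E
python3 - <<'E'
from h import *
for n in('scene','top'):
    c=capture(n); cv2.imwrite(f'pics/{n}1.png',c['pixels']); print(n,c['fovy'],c['cx'],c['cy'],ray(c,[320,240],0), -cv2.Rodrigues(np.array(c['rvec'],float))[0].T@np.array(c['tvec']).ravel())
s=sense();print(tip_reach if not callable(tip_reach) else tip_reach(),s)
E
```

```text
scene 48.899130153695864 323.27038319254336 244.4427442840801 [[ 0.57454284 -0.26159349  0.        ]] [ 0.1704192  -0.94163551  0.56415166]
top 55.44343056257032 321.2073780387154 251.11776759505764 [[ 0.55281869 -0.3442491   0.        ]] [ 0.38079793 -0.32729682  0.90435947]
0.019 {'time_s': 0.1, 'joints': array([-6.21893697e+01,  2.20867409e+01,  3.87448390e-01, -2.50485094e-02,
       -6.84127098e+01, -1.48185335e+01]), 'joint_velocities': array([ 0.06673453, -0.07173268,  0.21016871,  0.08470137, -0.01523955,
        0.03405551]), 'effort': array([ 1.55668135e-04, -3.91688526e+01,  1.87933856e+01,  4.23192054e+00,
        1.34571307e-02, -7.27536099e-05]), 'tcp_pos': array([ 0.14043196, -0.60849633,  0.24056451]), 'ee_rot': array([[-9.74437293e-01, -2.24658980e-01, -5.52441992e-04],
       [-2.24659633e-01,  9.74435410e-01,  1.91864713e-03],
       [ 1.07277732e-04,  1.99371273e-03, -9.99998007e-01]]), 'wrist_force': array([-0.0599711 , -0.00899761, -0.53653279]), 'moment': array([0.00112679, 0.00790066, 0.02092304]), 'gripper_force': 0.0, 'gripper_width': 1.0001078048875818}
```

View pics/top1.png

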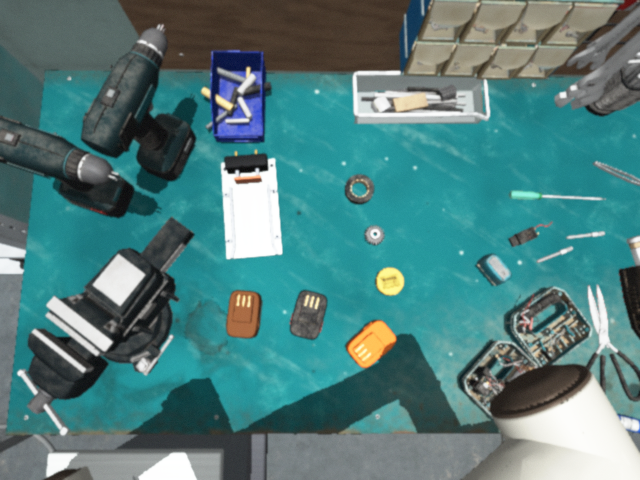

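View pics/scene1.png

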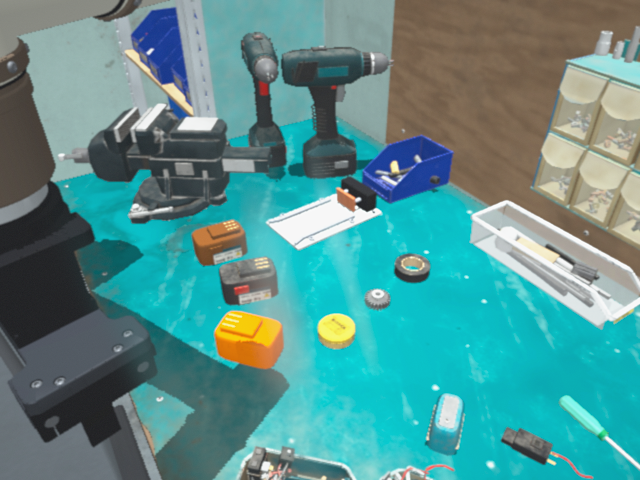

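Top view: candidates for the pack are the black pack (309,313), the brown look-alike (243,313), the orange look-alike (372,343) and the drill batteries (165,145) and (95,190). By the description I choose the black one. The cradle is the white plate (252,208) with its housing at (246,163). The bystanders are the tape (360,188), gear (374,235) and tin (390,281).

Run:
```python
from h import *
c=capture('top'); im=c['pixels']; hsv=cv2.cvtColor(im,cv2.COLOR_BGR2HSV)
def big(m,x0,y0,x1,y1):
    z=np.zeros_like(m); z[y0:y1,x0:x1]=m[y0:y1,x0:x1]
    k=cv2.findContours(z,cv2.RETR_EXTERNAL,cv2.CHAIN_APPROX_NONE)[0]; return max(k,key=cv2.contourArea)
teal=cv2.inRange(hsv,(75,100,30),(105,255,255))
p=big(cv2.morphologyEx(255-teal,cv2.MORPH_OPEN,np.ones((3,3))),275,280,340,350)
w=big(cv2.inRange(hsv,(0,0,150),(180,70,255)),205,140,300,270)
for n,k,z in(('pack',p,.044),('pack',p,.03),('cradle',w,.006)):
    X=ray(c,k.reshape(-1,2),z)[:,:2]; r=cv2.minAreaRect((X*1000).astype(np.float32)); print(n,z,r, cv2.boxPoints(cv2.minAreaRect(k)).round(1).tolist())
v=im.copy(); cv2.drawContours(v,[p],-1,(0,255,0),1)
a=cv2.resize(v[280:350,270:350],None,fx=5,fy=5,interpolation=cv2.INTER_CUBIC)
b=cv2.resize(im[140:270,205:300],None,fx=4,fy=4,interpolation=cv2.INTER_CUBIC)
H=np.zeros((520,780,3),np.uint8); H[:350,:400]=a; H[:520,400:780]=b; cv2.imwrite('pics/crop1.png',H)
```

```text
pack 0.044 ((403.5404357910156, -320.692626953125), (61.31391143798828, 85.53863525390625), 78.96045684814453) [[286.79998779296875, 333.79998779296875], [295.8999938964844, 288.3999938964844], [328.20001220703125, 294.79998779296875], [319.20001220703125, 340.20001220703125]]
pack 0.03 ((403.9105529785156, -320.5851135253906), (62.311622619628906, 86.93053436279297), 78.96038055419922) [[286.79998779296875, 333.79998779296875], [295.8999938964844, 288.3999938964844], [328.20001220703125, 294.79998779296875], [319.20001220703125, 340.20001220703125]]
cradle 0.006 ((617.4818725585938, -204.4147491455078), (202.32717895507812, 112.61956787109375), 5.4090728759765625) [[218.89999389648438, 161.89999389648438], [275.29998779296875, 157.6999969482422], [282.5, 255.0], [226.10000610351562, 259.1000061035156]]
```

View pics/crop1.png

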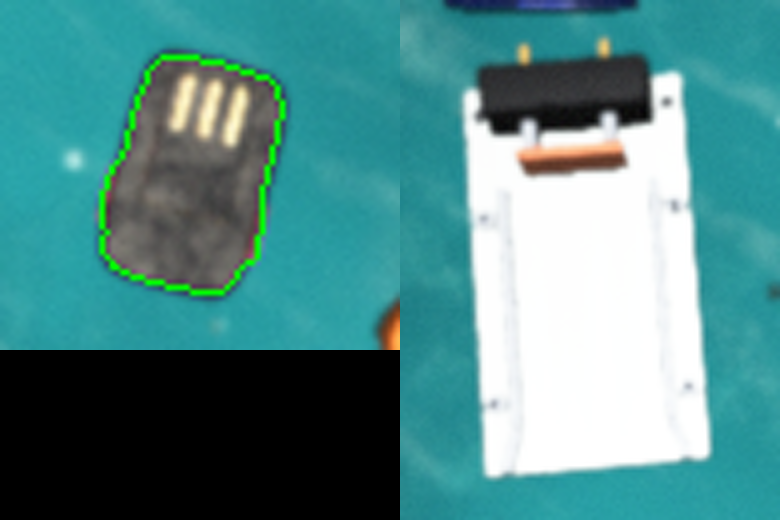

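The crop confirms the dark grey pack, with its terminals at the upper end (+x), and a cradle rectangle of 202x113 mm. The pack is at (0.404, -0.321) with yaw -11°. The cradle is at (0.617, -0.204) with yaw +5.4°. I'm going above the pack.

>>> {"op": "arm_command", "data": {
  "deltas": [
    [0, 0, 0.1, -8, 5.5, 1, -1],
    [0, 0, 0.2, -14, 10, 2, -1],
    [0, 0, 0.3, -20, 14, 4, -1],
    [0, 0, 0.419, -26, 18, 6, -1],
    [0, 0, 0.419, -32.1, 22.15, 6, -1],
    [0, 0, 0.419, -32.1, 22.15, 6, -1],
    [0, 0, 0.419, -32.1, 22.15, 6, -1],
    [0, 0, 0.419, -32.1, 22.15, 6, -1]
  ]
}}

```text
time_s: 0.82
tcp_pos: [0.3615, -0.3657, 0.1908]
ee_rot: [[-0.982, 0.191, -0.0], [0.191, 0.982, 0.0], [0.0, 0.0, -1.0]]
wrist_force: [1.2, -0.8, 0.3]
gripper_width: 1.0
gripper_force: 0.0
```

>>> {"op": "arm_command", "data": {
  "deltas": [
    [0, 0, 0, 0, 0, 0, -1],
    [0, 0, 0, 0, 0, 0, -1]
  ]
}}

```text
time_s: 0.98
tcp_pos: [0.3619, -0.3658, 0.1907]
ee_rot: [[-0.982, 0.187, -0.001], [0.187, 0.982, 0.001], [0.001, 0.0, -1.0]]
wrist_force: [-0.4, -0.8, 0.6]
gripper_width: 0.997
gripper_force: 0.0
```

```bash
cat >> h.py <<'E'
from scipy.spatial.transform import Rotation as Ro
def go(x,y,z,yaw):
    "tool x at world heading yaw (deg) + 180, pointing down: delta in tool axes (rad, cm)"
    s=sense();R=np.array(s['ee_rot']);a=np.radians(yaw)
    Y=np.array([-np.sin(a),np.cos(a),0]); Z=np.array([0,0,-1.]); T=np.c_[np.cross(Y,Z),Y,Z]
    print('t',s['time_s'],'tcp',np.round(s['tcp_pos'],4),'F',np.round(s['wrist_force'],1),'w',s['gripper_width'],s['gripper_force'])
    print('rot',Ro.from_matrix(R.T@T).as_rotvec().round(4),'d cm',(R.T@(np.array([x,y,z])-s['tcp_pos'])*100).round(2), 'toolx',R[:,0].round(3))
E
python3 - <<'E'
from h import *
go(.4038,-.3207,.035,-11)
for n in('scene','top'): 
    c=capture(n); cv2.imwrite(f'pics/{n}2.png',c['pixels'])
E
```

```text
t 0.9833 tcp [ 0.3619 -0.3658  0.1907] F [-0.4 -0.8  0.6] w 0.9968579743976119 0.0
rot [ 0.0004 -0.0011  0.0042] d cm [-3.29  5.2  15.57] toolx [-0.982  0.187  0.001]
```

View pics/scene2.png

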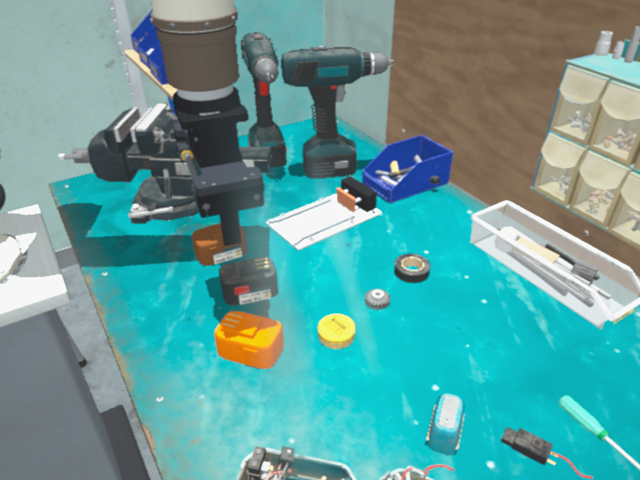

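The gripper is behind and above the black pack at (250,280), with the look-alikes clear of it. I'll move over the pack and cross-check the pack estimate in the scene view.

>>> {"op": "arm_command", "data": {
  "deltas": [
    [0, 0, 0.004, -2, 3, 2, -1],
    [0, 0, 0.004, -3.3, 5.2, 4, -1],
    [0, 0, 0.004, -3.3, 5.2, 7, -1],
    [0, 0, 0.004, -3.3, 5.2, 7, -1],
    [0, 0, 0.004, -3.3, 5.2, 7, -1]
  ]
}}

```text
time_s: 1.5
tcp_pos: [0.4015, -0.3235, 0.1203]
ee_rot: [[-0.98, 0.197, -0.004], [0.197, 0.98, 0.001], [0.004, 0.0, -1.0]]
wrist_force: [0.0, -0.4, 1.2]
gripper_width: 1.0
gripper_force: 0.0
```

Run:
```python
from h import *
go(.4038,-.3207,.035,-11)
def box(x,y,z0,yaw,L,W,H):
    R=Ro.from_euler('z',yaw,degrees=True).as_matrix()
    return np.array([R@[sx*L/2,sy*W/2,0]+[x,y,z0+h] for h in(0,H) for sx,sy in((-1,-1),(1,-1),(1,1),(-1,1))])
H=[]
for n,(x0,y0,x1,y1),(u0,v0,u1,v1) in(('scene',(200,230,320,320),(255,170,400,255)),('top',(270,270,360,350),(205,140,300,270))):
    c=capture(n);im=c['pixels'].copy()
    S=4;big=cv2.resize(im,None,fx=S,fy=S,interpolation=cv2.INTER_CUBIC)
    for B in(box(.4038,-.3207,0,-11,.088,.058,.044),box(.6175,-.2044,0,5.41,.2,.11,.006)):
        q=((proj(c,B)+.5)*S-.5).round().astype(np.int32)
        for i in(0,4): cv2.polylines(big,[q[i:i+4]],True,(0,0,255) if i==0 else (255,0,255),1)
    for a,b,d,e in((x0,y0,x1,y1),(u0,v0,u1,v1)): H.append(cv2.resize(big[b*S:e*S,a*S:d*S],(390,int(390*(e-b)/(d-a)))))
C=np.zeros((600,800,3),np.uint8)
for i,h in enumerate(H):
    h=h[:300] if i<3 else cv2.resize(h,None,fx=300/h.shape[0],fy=300/h.shape[0]); C[(i//2)*300:(i//2)*300+h.shape[0],(i%2)*400:(i%2)*400+h.shape[1]]=h
cv2.imwrite('pics/chk.png',C)
```

```text
t 1.5 tcp [ 0.4015 -0.3235  0.1203] F [ 0.  -0.4  1.2] w 0.9995668547319202 0.0
rot [ 0.0003 -0.0038 -0.0059] d cm [-0.21  0.32  8.53] toolx [-0.98   0.197  0.004]
```

View pics/chk.png

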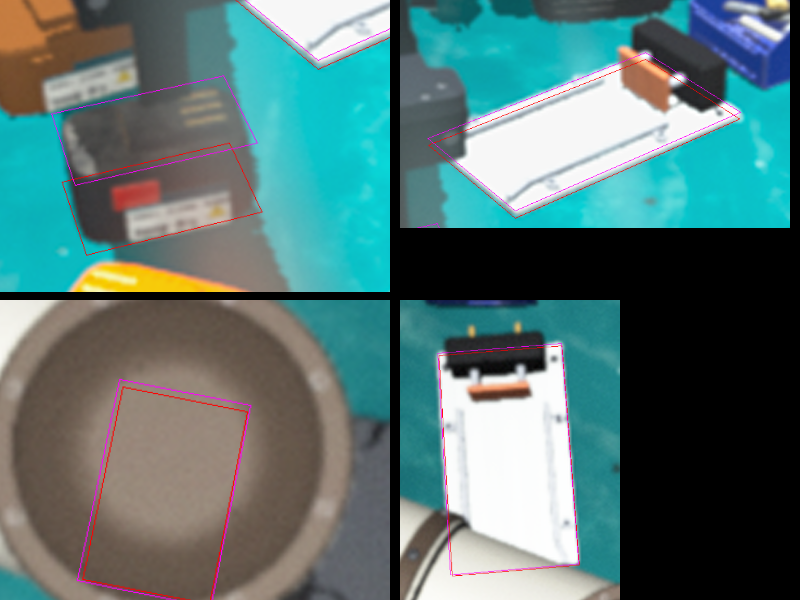

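Both models agree with the scene view to about 2 mm: the pack box sits on the black pack in panel 1 and the cradle outline matches in panels 2 and 4. I'm descending to grasp.

>>> {"op": "arm_command", "data": {
  "deltas": [
    [0, -0.004, -0.006, -0.2, 0.3, 2.5, -1],
    [0, -0.004, -0.006, -0.2, 0.3, 5, -1],
    [0, -0.004, -0.006, -0.2, 0.3, 7, -1],
    [0, -0.004, -0.006, -0.2, 0.3, 8.5, -1],
    [0, -0.004, -0.006, -0.2, 0.3, 8.5, -1],
    [0, -0.004, -0.006, -0.2, 0.3, 8.5, -1]
  ]
}}

```text
time_s: 2.1
tcp_pos: [0.4059, -0.3213, 0.0372]
ee_rot: [[-0.982, 0.19, 0.005], [0.19, 0.982, -0.002], [-0.005, -0.001, -1.0]]
wrist_force: [0.3, -0.5, 0.9]
gripper_width: 0.999
gripper_force: 0.0
```

>>> {"op": "arm_command", "data": {
  "deltas": [
    [0, 0, 0, 0, 0, 0, 1],
    [0, 0, 0, 0, 0, 0, 1],
    [0, 0, 0, 0, 0, 0, 1],
    [0, 0, 0, 0, 0, 0, 1],
    [0, 0, 0, 0, 0, 0, 1],
    [0, 0, 0, 0, 0, 0, 1],
    [0, 0, 0, 0, 0, 0, 1],
    [0, 0, 0, 0, 0, 0, 1]
  ]
}}

```text
time_s: 2.77
tcp_pos: [0.4059, -0.3205, 0.0367]
ee_rot: [[-0.982, 0.189, 0.005], [0.189, 0.982, -0.001], [-0.005, -0.001, -1.0]]
wrist_force: [-0.3, -0.6, 4.0]
gripper_width: 0.655
gripper_force: 29.9
```

Run:
```python
from h import *
go(.4038,-.3207,.12,-11)
```

```text
t 2.7667 tcp [ 0.4059 -0.3205  0.0367] F [-0.3 -0.6  4. ] w 0.655097074619177 29.885764658602056
rot [-0.0005  0.0049  0.0021] d cm [ 0.17 -0.06 -8.34] toolx [-0.982  0.189 -0.005]
```

>>> {"op": "arm_command", "data": {
  "deltas": [
    [0, 0, 0, 0, 0, -2.5, 1],
    [0, 0, 0, 0, 0, -5, 1],
    [0, 0, 0, 0, 0, -7, 1],
    [0, 0, 0, 0, 0, -8, 1],
    [0, 0, 0, 0, 0, -8, 1],
    [0, 0, 0, 0, 0, -8, 1]
  ]
}}

```text
time_s: 3.27
tcp_pos: [0.4045, -0.3195, 0.1151]
ee_rot: [[-0.982, 0.19, 0.003], [0.19, 0.982, 0.001], [-0.003, 0.001, -1.0]]
wrist_force: [-1.3, 0.5, -5.0]
gripper_width: 0.649
gripper_force: 29.6
```

Run:
```python
from h import *
go(.5996,-.2061,.115,5.4)
```

```text
t 3.2667 tcp [ 0.4045 -0.3195  0.1151] F [-1.3  0.5 -5. ] w 0.6486229782925165 29.626247624328244
rot [ 0.0008  0.0027 -0.2852] d cm [-17.    14.84   0.07] toolx [-0.982  0.19  -0.003]
```

>>> {"op": "arm_command", "data": {
  "deltas": [
    [0, 0.002, -0.07, -2.5, 2.2, 0, 1],
    [0, 0.002, -0.14, -5.5, 4.8, 0, 1],
    [0, 0.002, -0.21, -8.5, 7.4, 0, 1],
    [0, 0.002, -0.285, -11.5, 10, 0, 1],
    [0, 0.002, -0.285, -14, 12.3, 0, 1],
    [0, 0.002, -0.285, -16, 14, 0, 1],
    [0, 0.002, -0.285, -17, 14.85, 0, 1],
    [0, 0.002, -0.285, -17, 14.85, 0, 1]
  ]
}}

```text
time_s: 3.93
tcp_pos: [0.6017, -0.2045, 0.1137]
ee_rot: [[-0.995, -0.097, -0.001], [-0.097, 0.995, 0.0], [0.001, 0.0, -1.0]]
wrist_force: [-0.2, -0.5, -4.6]
gripper_width: 0.653
gripper_force: 29.6
```

>>> {"op": "arm_command", "data": {
  "deltas": [
    [0, 0, 0, 0, 0, 0, 1],
    [0, 0, 0, 0, 0, 0, 1],
    [0, 0, 0, 0, 0, 0, 1]
  ]
}}

```text
time_s: 4.18
tcp_pos: [0.5986, -0.2071, 0.1158]
ee_rot: [[-0.996, -0.093, -0.001], [-0.093, 0.996, -0.0], [0.001, -0.0, -1.0]]
wrist_force: [0.1, -0.3, -5.4]
gripper_width: 0.654
gripper_force: 29.6
```

Run:
```python
from h import *
go(.5996,-.2061,.06,5.4)
H=[]
for n,(u0,v0,u1,v1) in(('scene',(255,130,405,255)),('top',(195,140,315,270))):
    c=capture(n);im=c['pixels']; H.append(cv2.resize(im[v0:v1,u0:u1],(400,int(400*(v1-v0)/(u1-u0))),interpolation=cv2.INTER_CUBIC))
m=max(h.shape[0] for h in H);cv2.imwrite('pics/above.png',np.hstack([cv2.copyMakeBorder(h,0,m-h.shape[0],0,0,0) for h in H]))
```

```text
t 4.1833 tcp [ 0.5986 -0.2071  0.1158] F [ 0.1 -0.3 -5.4] w 0.6537460902653346 29.628108041652013
rot [-0.0001 -0.0006 -0.0009] d cm [-0.11  0.09  5.58] toolx [-0.996 -0.093  0.001]
```

View pics/above.png

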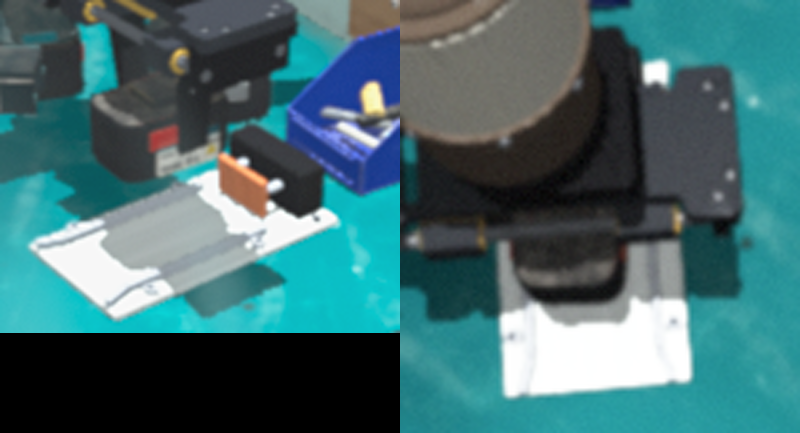

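The pack hangs level over the cradle, terminals towards the copper plate (245,185 in the left panel). I'll go lower and check the lateral centring from the pack's rear edge.

>>> {"op": "arm_command", "data": {
  "deltas": [
    [0, 0, 0, -0.1, 0.1, 2, 1],
    [0, 0, 0, -0.1, 0.1, 4, 1],
    [0, 0, 0, -0.1, 0.1, 5.4, 1],
    [0, 0, 0, -0.1, 0.1, 5.4, 1],
    [0, 0, 0, -0.1, 0.1, 5.4, 1]
  ]
}}

```text
time_s: 4.7
tcp_pos: [0.6005, -0.2059, 0.0624]
ee_rot: [[-0.996, -0.094, 0.0], [-0.094, 0.996, -0.001], [-0.0, -0.001, -1.0]]
wrist_force: [1.4, 0.3, -3.7]
gripper_width: 0.655
gripper_force: 29.6
```

```bash
cat > chk.py <<'E'
from h import *
import sys
def run(name,xc,zb):
    H=[]
    a=np.radians(5.41);Rz=Ro.from_euler('z',5.41,degrees=True).as_matrix();O=np.array([.6175,-.2044,0])
    W=lambda P:(Rz@np.array(P,float).T).T+O
    for n,(u0,v0,u1,v1) in(('scene',(255,150,405,255)),('top',(205,160,300,270))):
        c=capture(n);S=4;b=cv2.resize(c['pixels'],None,fx=S,fy=S,interpolation=cv2.INTER_CUBIC)
        L=[]
        for h in(0,.044): L.append([[xc+sx*.044,sy*.029,zb+h] for sx,sy in((-1,-1),(1,-1),(1,1),(-1,1))])
        for l,col in zip(L,((0,0,255),(255,0,255))): cv2.polylines(b,[((proj(c,W(l))+.5)*S-.5).round().astype(np.int32)],True,col,1)
        for y in(-.035,.035): cv2.polylines(b,[((proj(c,W([[-.08,y,.014],[.045,y,.014]]))+.5)*S-.5).round().astype(np.int32)],False,(0,200,0),1)
        H.append(cv2.resize(b[v0*S:v1*S,u0*S:u1*S],(400,int(400*(v1-v0)/(u1-u0)))))
    m=max(h.shape[0] for h in H);cv2.imwrite(name,np.hstack([cv2.copyMakeBorder(h,0,m-h.shape[0],0,0,0) for h in H]))
    s=sense();q=Rz.T@(s['tcp_pos']-O);print('tcp in cradle',q.round(4))
E
python3 - <<'E'
from chk import *
go(.5996,-.2061,.043,5.4); run('pics/low.png',-.02,.0245)
E
```

```text
t 4.7 tcp [ 0.6005 -0.2059  0.0624] F [ 1.4  0.3 -3.7] w 0.6554437744715346 29.62890557188075
rot [-0.0008  0.0001  0.0001] d cm [ 0.09 -0.01  1.94] toolx [-0.996 -0.094 -0.   ]
tcp in cradle [-0.0154 -0.0001  0.0642]
```

View pics/low.png

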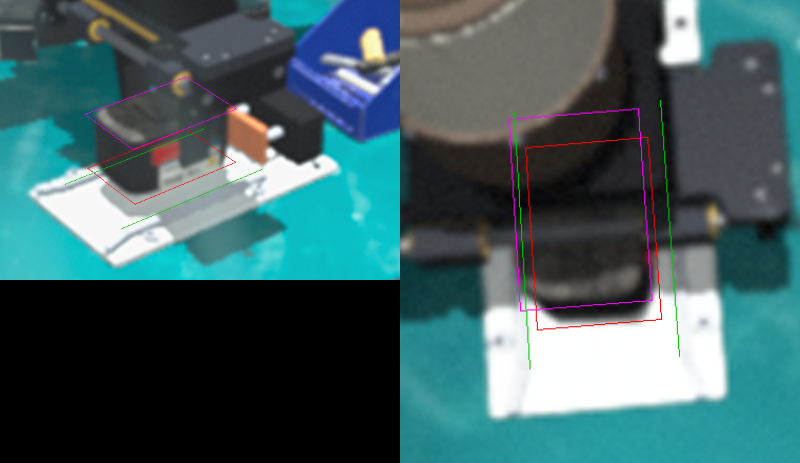

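The pack is centred within about 2 mm between the rails (rear edge at (590,318) in the right panel) and clear of the plate. I'm lowering it.

>>> {"op": "arm_command", "data": {
  "deltas": [
    [0, 0, 0, 0, 0, 0.7, 1],
    [0, 0, 0, 0, 0, 1.3, 1],
    [0, 0, 0, 0, 0, 1.8, 1],
    [0, 0, 0, 0, 0, 1.8, 1],
    [0, 0, 0, 0, 0, 1.9, 1],
    [0, 0, 0, 0, 0, 1.9, 1]
  ]
}}

```text
time_s: 5.3
tcp_pos: [0.6014, -0.2054, 0.0436]
ee_rot: [[-0.995, -0.095, 0.002], [-0.095, 0.995, -0.001], [-0.002, -0.001, -1.0]]
wrist_force: [0.3, 0.3, -4.3]
gripper_width: 0.656
gripper_force: 29.6
```

>>> {"op": "arm_command", "data": {
  "deltas": [
    [0, 0, 0, 0, 0, 0, 1],
    [0, 0, 0, 0, 0, 0, 1],
    [0, 0, 0, 0, 0, 0, 1]
  ]
}}

```text
time_s: 5.55
tcp_pos: [0.6015, -0.2054, 0.044]
ee_rot: [[-0.996, -0.095, 0.002], [-0.095, 0.996, -0.001], [-0.002, -0.001, -1.0]]
wrist_force: [-0.0, 0.4, -3.8]
gripper_width: 0.651
gripper_force: 29.6
```

>>> {"op": "arm_command", "data": {
  "deltas": [
    [0, 0, 0, 0, 0, 0.1, 1],
    [0, 0, 0, 0, 0, 0.15, 1],
    [0, 0, 0, 0, 0, 0.15, 1],
    [0, 0, 0, 0, 0, 0.15, 1]
  ]
}}

```text
time_s: 5.88
tcp_pos: [0.6016, -0.2054, 0.0428]
ee_rot: [[-0.995, -0.095, 0.003], [-0.095, 0.995, -0.001], [-0.002, -0.001, -1.0]]
wrist_force: [0.1, 1.4, -0.6]
gripper_width: 0.651
gripper_force: 29.7
```

>>> {"op": "arm_command", "data": {
  "deltas": [
    [0, 0, 0, 0, 0, 0, 1],
    [0, 0, 0, 0, 0, 0, 1],
    [0, 0, 0, 0, 0, 0, 1],
    [0, 0, 0, 0, 0, 0, 1],
    [0, 0, 0, 0, 0, 0, 1]
  ]
}}

```text
time_s: 6.3
tcp_pos: [0.6015, -0.2055, 0.0428]
ee_rot: [[-0.995, -0.095, 0.003], [-0.095, 0.995, -0.001], [-0.002, -0.001, -1.0]]
wrist_force: [-1.6, 2.1, 2.4]
gripper_width: 0.653
gripper_force: 29.8
```

>>> {"op": "arm_command", "data": {
  "deltas": [
    [0, 0, 0, -0.3, 0, 0, 1],
    [0, 0, 0, -0.6, 0, 0, 1],
    [0, 0, 0, -0.9, 0, 0, 1],
    [0, 0, 0, -1.2, 0, 0, 1],
    [0, 0, 0, -1.5, 0, 0, 1],
    [0, 0, 0, -1.8, 0, 0, 1],
    [0, 0, 0, -1.8, 0, 0, 1],
    [0, 0, 0, -1.8, 0, 0, 1]
  ]
}}

```text
time_s: 6.97
tcp_pos: [0.6178, -0.2043, 0.0427]
ee_rot: [[-0.996, -0.094, -0.002], [-0.094, 0.996, -0.001], [0.002, -0.001, -1.0]]
wrist_force: [-4.3, -0.1, 5.0]
gripper_width: 0.652
gripper_force: 29.9
```

Run:
```python
from chk import *
go(.6016,-.2054,.0428,5.4); run('pics/s1.png',.0,.006)
```

```text
t 6.9667 tcp [ 0.6178 -0.2043  0.0427] F [-4.3 -0.1  5. ] w 0.6523401213670025 29.891094493068522
rot [-0.0009 -0.0017 -0.    ] d cm [ 1.63  0.04 -0.  ] toolx [-0.996 -0.094  0.002]
tcp in cradle [0.0003 0.0001 0.0427]
```

View pics/s1.png

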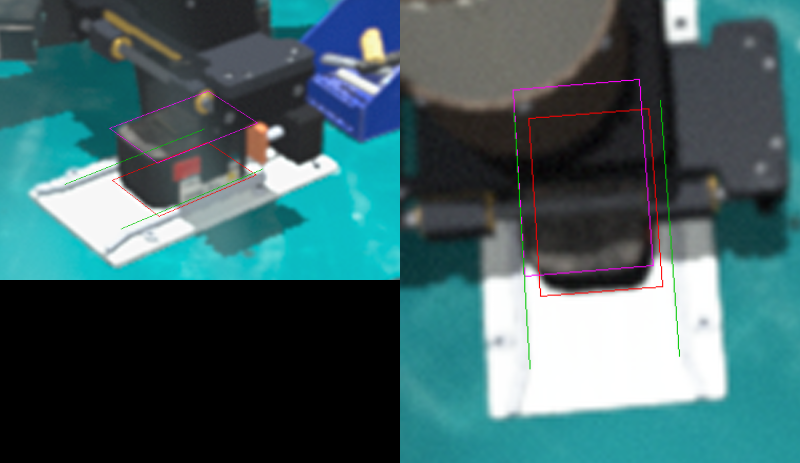

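The pack lies flat between the rails, with its front a few mm short of the plate at (262,140). I'm advancing in small steps, easing the downforce, and watching the force.

>>> {"op": "arm_command", "data": {
  "deltas": [
    [0, 0, 0, 0, 0, -0.05, 1],
    [0, 0, 0, -0.1, 0, -0.05, 1],
    [0, 0, 0, -0.2, 0, -0.05, 1],
    [0, 0, 0, -0.2, 0, -0.05, 1],
    [0, 0, 0, -0.2, 0, -0.05, 1]
  ]
}}

```text
time_s: 7.48
tcp_pos: [0.6209, -0.2037, 0.0427]
ee_rot: [[-0.996, -0.095, 0.001], [-0.095, 0.996, -0.001], [-0.001, -0.001, -1.0]]
wrist_force: [-4.9, -1.1, 3.4]
gripper_width: 0.653
gripper_force: 29.9
```

>>> {"op": "arm_command", "data": {
  "deltas": [
    [0, 0, 0, -0.1, 0, 0, 1],
    [0, 0, 0, -0.2, 0, 0, 1],
    [0, 0, 0, -0.2, 0, 0, 1],
    [0, 0, 0, -0.2, 0, 0, 1]
  ]
}}

```text
time_s: 7.82
tcp_pos: [0.6233, -0.2033, 0.0428]
ee_rot: [[-0.996, -0.095, 0.002], [-0.095, 0.996, -0.001], [-0.002, -0.001, -1.0]]
wrist_force: [-5.3, -0.9, 2.9]
gripper_width: 0.652
gripper_force: 29.8
```

>>> {"op": "arm_command", "data": {
  "deltas": [
    [0, 0, 0, -0.1, 0, 0, 1],
    [0, 0, 0, -0.2, 0, 0, 1],
    [0, 0, 0, -0.2, 0, 0, 1],
    [0, 0, 0, -0.2, 0, 0, 1]
  ]
}}

```text
time_s: 8.15
tcp_pos: [0.6255, -0.2031, 0.0428]
ee_rot: [[-0.996, -0.095, 0.002], [-0.095, 0.996, -0.001], [-0.002, -0.001, -1.0]]
wrist_force: [-3.9, 0.6, 1.4]
gripper_width: 0.652
gripper_force: 29.8
```

>>> {"op": "arm_command", "data": {
  "deltas": [
    [0, 0, 0, -0.1, 0, 0, 1],
    [0, 0, 0, -0.2, 0, 0, 1],
    [0, 0, 0, -0.2, 0, 0, 1],
    [0, 0, 0, -0.2, 0, 0, 1]
  ]
}}

```text
time_s: 8.48
tcp_pos: [0.6264, -0.203, 0.0428]
ee_rot: [[-0.996, -0.095, -0.0], [-0.095, 0.996, -0.001], [0.0, -0.001, -1.0]]
wrist_force: [-6.3, -0.1, 3.9]
gripper_width: 0.653
gripper_force: 29.9
```

>>> {"op": "arm_command", "data": {
  "deltas": [
    [0, 0, 0, -0.1, 0, 0, 1],
    [0, 0, 0, -0.2, 0, 0, 1],
    [0, 0, 0, -0.2, 0, 0, 1],
    [0, 0, 0, -0.2, 0, 0, 1]
  ]
}}

```text
time_s: 8.82
tcp_pos: [0.6265, -0.203, 0.0427]
ee_rot: [[-0.996, -0.094, -0.004], [-0.094, 0.996, -0.0], [0.004, 0.0, -1.0]]
wrist_force: [-9.7, -0.4, 6.7]
gripper_width: 0.657
gripper_force: 29.9
```

>>> {"op": "arm_command", "data": {
  "deltas": [
    [0, 0, 0, -0.1, 0, 0, 1],
    [0, 0, 0, -0.2, 0, 0, 1],
    [0, 0, 0, -0.2, 0, 0, 1],
    [0, 0, 0, -0.2, 0, 0, 1]
  ]
}}

```text
time_s: 9.15
tcp_pos: [0.6272, -0.2028, 0.0427]
ee_rot: [[-0.996, -0.094, -0.008], [-0.094, 0.996, -0.0], [0.007, 0.001, -1.0]]
wrist_force: [-13.0, -0.8, 8.2]
gripper_width: 0.658
gripper_force: 30.0
```

Run:
```python
from chk import *
go(.6016,-.2054,.0428,5.4); run('pics/s2.png',.012,.006)
```

```text
t 9.15 tcp [ 0.6272 -0.2028  0.0427] F [-13.   -0.8   8.2] w 0.65810039575966 29.9920930017106
rot [ 0.0006 -0.0075 -0.0002] d cm [ 2.57 -0.02  0.01] toolx [-0.996 -0.094  0.007]
tcp in cradle [0.0098 0.0007 0.0427]
```

View pics/s2.png

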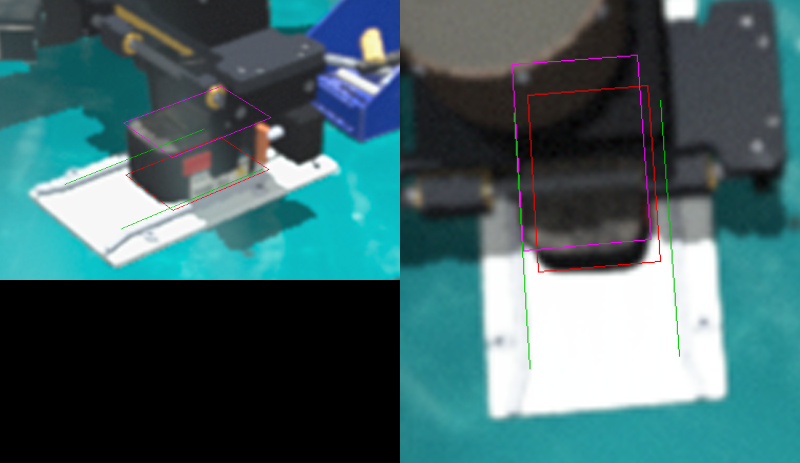

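Contact was made at TCP cradle x ≈ 9 mm, and the force is rising against preload plus friction. The view shows the pack square with its front on the plate (262,140). I'm easing the downforce and going on in small steps towards about 8 mm of plate travel (TCP cradle x ≈ 16.5 mm).

>>> {"op": "arm_command", "data": {
  "deltas": [
    [0, 0, 0, 0, 0, -0.15, 1],
    [0, 0, 0, -0.1, 0, -0.15, 1],
    [0, 0, 0, -0.2, 0, -0.15, 1],
    [0, 0, 0, -0.2, 0, -0.15, 1],
    [0, 0, 0, -0.2, 0, -0.15, 1]
  ]
}}

```text
time_s: 9.67
tcp_pos: [0.6293, -0.2026, 0.0428]
ee_rot: [[-0.996, -0.094, -0.007], [-0.094, 0.996, 0.0], [0.007, 0.001, -1.0]]
wrist_force: [-9.1, -1.6, 2.7]
gripper_width: 0.652
gripper_force: 29.8
```

>>> {"op": "arm_command", "data": {
  "deltas": [
    [0, 0, 0, -0.1, 0, -0.05, 1],
    [0, 0, 0, -0.2, 0, -0.05, 1],
    [0, 0, 0, -0.2, 0, -0.05, 1],
    [0, 0, 0, -0.2, 0, -0.05, 1]
  ]
}}

```text
time_s: 10.0
tcp_pos: [0.6308, -0.2024, 0.0429]
ee_rot: [[-0.996, -0.093, -0.008], [-0.093, 0.996, 0.001], [0.008, 0.001, -1.0]]
wrist_force: [-10.5, -1.5, 1.9]
gripper_width: 0.655
gripper_force: 29.8
```

>>> {"op": "arm_command", "data": {
  "deltas": [
    [0, 0, 0, -0.1, 0, -0.03, 1],
    [0, 0, 0, -0.2, 0, -0.03, 1],
    [0, 0, 0, -0.3, 0, -0.03, 1],
    [0, 0, 0, -0.3, 0, -0.03, 1],
    [0, 0, 0, -0.3, 0, -0.03, 1]
  ]
}}

```text
time_s: 10.42
tcp_pos: [0.6327, -0.2022, 0.0429]
ee_rot: [[-0.996, -0.093, -0.011], [-0.093, 0.996, 0.001], [0.011, 0.002, -1.0]]
wrist_force: [-11.3, -1.7, 0.9]
gripper_width: 0.655
gripper_force: 29.8
```

>>> {"op": "arm_command", "data": {
  "deltas": [
    [0, 0, 0, -0.1, 0, -0.02, 1],
    [0, 0, 0, -0.1, 0, -0.02, 1],
    [0, 0, 0, -0.1, 0, -0.02, 1],
    [0, 0, 0, -0.1, 0, -0.02, 1],
    [0, 0, 0, -0.1, 0, -0.02, 1],
    [0, 0, 0, -0.1, 0, -0.02, 1]
  ]
}}

```text
time_s: 10.92
tcp_pos: [0.6337, -0.2021, 0.043]
ee_rot: [[-0.996, -0.093, -0.011], [-0.093, 0.996, 0.001], [0.011, 0.002, -1.0]]
wrist_force: [-11.5, -1.8, 1.7]
gripper_width: 0.651
gripper_force: 29.8
```

Run:
```python
from chk import *
go(.6016,-.2054,.0428,5.4); run('pics/s3.png',.017,.006)
```

```text
t 10.9167 tcp [ 0.6337 -0.2021  0.043 ] F [-11.5  -1.8   1.7] w 0.651064916468175 29.799288260364847
rot [ 0.0018 -0.0108 -0.0011] d cm [ 3.23 -0.03  0.05] toolx [-0.996 -0.093  0.011]
tcp in cradle [0.0164 0.0008 0.043 ]
```

View pics/s3.png

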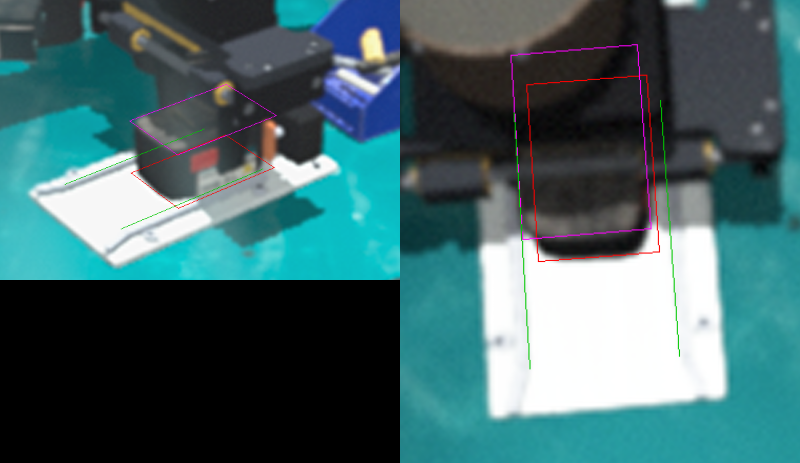

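The pack is square and flat, and the plate (270,143) has moved about 7 mm towards the housing. I'm holding, then handing in.

>>> {"op": "arm_command", "data": {
  "deltas": [
    [0, 0, 0, 0, 0, 0, 1],
    [0, 0, 0, 0, 0, 0, 1],
    [0, 0, 0, 0, 0, 0, 1],
    [0, 0, 0, 0, 0, 0, 1],
    [0, 0, 0, 0, 0, 0, 1],
    [0, 0, 0, 0, 0, 0, 1],
    [0, 0, 0, 0, 0, 0, 1],
    [0, 0, 0, 0, 0, 0, 1]
  ]
}}

```text
time_s: 11.68
tcp_pos: [0.6337, -0.2021, 0.043]
ee_rot: [[-0.996, -0.093, -0.011], [-0.093, 0.996, 0.001], [0.011, 0.002, -1.0]]
wrist_force: [-11.3, -2.9, 0.8]
gripper_width: 0.65
gripper_force: 29.8
```

Run:
```python
from h import *
go(.6337,-.2021,.043,5.4); print(finish_job())
```

```text
t 11.6833 tcp [ 0.6337 -0.2021  0.043 ] F [-11.3  -2.9   0.8] w 0.6496993578969672 29.79933085724042
rot [ 0.0018 -0.0109 -0.0011] d cm [ 0.  0. -0.] toolx [-0.996 -0.093  0.011]
the job is handed in; nothing more can be done
None
```

The job is handed in at 11.7 s with the gripper still holding the black pack flat and square against the contact plate, which is in by an estimated 7 mm (about 7.5 N; wrist force 11 N including floor friction); no verdict came back.

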